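Snap the lid on the baking machine's spare-parts box

ROBOT

A 7-joint arm with a two-finger parallel gripper is mounted at the origin on the work surface. World frame = base frame: x ahead of the robot, y to its left, z up, the work surface at z = 0. Lengths are in m, angles in rad, forces in N, time in s.
With the tool pointing down it reaches from about 0.4 to 0.85 m from the base axis. Payload 4.4 kg.
Tool frame: the origin (TCP) lies between the finger pads; the fingertips stand 22 mm ahead of it and the grasp point (between the pads) lies 3 mm ahead of it; z points along the fingers, y is the line along which they close (so a half turn about z gives the same grasp; the last joint's range is limited). The gripper opens to 94 mm and grips with 3 to 60 N. Pads are 16 mm wide; open, the fingers measure 119 mm over their backs; the gripper's body (75 mm by 177 mm) begins 78 mm behind the grasp point.
Start: joints at [1.07, 0.628, 0.038, 1.517, -0.027, 0.996, -0.02], TCP at [0.274, -0.59, 0.198] pointing down, gripper open.
Joint ranges: [-3.06, 3.06], [-0.37, 2.12], [-1.25, 1.32], [0.18, 2.47], [-1.1, 4.24], [0.23, 1.98], [-2.94, 2.94]. Speed limits (rad/s): [2.57, 2.57, 3.14, 3.14, 3.14, 3.14, 3.14].

INTERFACE

Orientations are given as a rotation vector (axis times angle).
In Python, from workcell import get_obs, cams, job_done gives the robot as it stands.
- The arm moves only by the tool arm_command, never from a script. Its arguments are lists of equal length, an entry for each row: "slide": the shift along the tool's x, y, z in m, a list of three; "roll": the turn about the tool's z in degrees. In form: {"slide": [[dx, dy, dz], ...], "roll": [roll, ...]}. A call has 1 to 12 rows; each row is the pose to reach, as a shift and turn from the pose commanded when the call began, along the tool's axes at that moment; what a row does not reach only later rows make up. A row lasts 1/10 s, in which the tool goes at most 50 mm and 8.59 degrees, less where a joint would pass 70% of its speed; a pose out of reach is approached as far as the arm can. A call with a gripper value outside its range is refused whole. "jaw" is the gripper's target within -1 to 1 (fully open at 1, half-way at 0, shut at -1), set as the call begins (left out, the last holds). The fingers move at their own pace and stop on an object; "squeeze" is the grip in N (left out, the last holds). Time passes only in rows, so rows that repeat a pose let the fingers close. It gives the time, the measured TCP pose, the force, the opening and the grip force at its end, in the units of the state.
- get_obs(): the state, without advancing time (a new reading comes with each control period).
- cams.snapshot(name): name is "side" or "top" or "wrist"; returns a dict with "img" (420x560x3 uint8, red, green, blue), "depth" (420x560 float32, m along the optical axis (not along the pixel's ray), 0 where there is no reading), "vfov" (degrees; the focal length in pixels is half the picture's height over the tangent of half this angle, whatever the lens; pixels are square), "cx", "cy" (the principal point, pixels), "rvec" (rotation vector, rad) and "tvec" (3), from world to camera coordinates, as OpenCV has them; the wrist camera has in their place "T_tool_cam" (4x4, takes a point from camera to tool coordinates, whose origin is the TCP and whose axes are the flange's). Camera axes: x right, y down, z forward; pixel columns grow to the right and rows downward; lengths in m; the calibration is good to about 2 mm. The wrist camera is an equidistant fisheye: a pixel r from the principal point sees the ray r / f radians off the axis. A picture is of the moment at which its call begins: read the wrist's pose just before it.
- job_done(): hands the job in; it is judged then, once.
The state is a dict: "clock": time; "joint_positions": joint angles; "qd": joint speeds; "joint_torque": joint torques, N m; "position": TCP position; "eef_rot": TCP orientation; "wrist_force": force on the tool from outside, world axes, zero at the start; "ft_torque": the same for the moment, N m; "grip_width": finger opening in m; "grip_force": force on a finger pad.
Only numpy, scipy, OpenCV 4.12 (cv2) and the standard library are available. Lean on these libraries where they do the work, as an engineer would, in place of code of your own. Each camera call takes 0.05 s, during which the arm holds its last target. There are 200 camera calls.

TASK

Put the loose lid with the bar handle on the open dark grey box so that it sits fully down on the rim, then press the four snap tabs round the rim over it, one after another, until every one is fully shut. Leave everything else on the counter standing where it is.

Things in the scene. Friction and masses are not known exactly. Their poses are not given: they have to be found in the camera images.
- box: Dark grey rectangular box, open at the top, with a spare paddle and hook inside; heavy, it does not move. 160 (its x) x 130 (its y) mm outside, rim 70 mm high, walls 5 mm. Origin: centre of its underside; z up. At the middle of each side a white snap tab hinges 6 mm outside the wall, 79 mm above the underside, between two grey lugs 84 mm high. The open tabs leave the mouth free for the lid.
- lid: Loose dark grey lid, 110 to 230 g, lying right way up. Origin: centre of its underside. Flange 158 (x) x 128 (y) mm, its top 17 mm above the underside; below it a 12 mm deep plug, 144 x 114 mm, 138 x 108 at the foot, drops into the box's 150 x 120 mm mouth until the flange rests on the rim (lid's underside then 58 mm above the box's). Fits either way round. Bar handle on top: see lid_handle.
- lid_handle (a point): Middle of the solid bar handle on the lid's centre: 60 mm long along the lid's x, 18 mm wide across its y, its top 47 mm above the lid's underside. This point is 12 mm below that top, 35 mm above the underside.
- tab_front (a joint): Angle of the snap tab on the box's -x side: a white plate 50 mm wide along the side, 5 thick, reaching 41 mm from its hinge at (-86, 0, 79) mm in the box's frame. 0 = shut: level, pointing inward, 1.5 mm above the seated lid's flange; 1.57 upright; starts 1.7 to 2.15, leaning outward (stop 2.2). Stiff (2 N at the tip, more nearer the hinge), stays where left: push it inward, then press it right down.
- tab_front_tip (a point): Middle of the free edge of the -x tab, 41 mm from its hinge.
- tab_back (a joint): Angle of the snap tab on the box's +x side: a white plate 50 mm wide along the side, 5 thick, reaching 41 mm from its hinge at (86, 0, 79) mm in the box's frame. 0 = shut: level, pointing inward, 1.5 mm above the seated lid's flange; 1.57 upright; starts 1.7 to 2.15, leaning outward (stop 2.2). Stiff (2 N at the tip, more nearer the hinge), stays where left: push it inward, then press it right down.
- tab_back_tip (a point): Middle of the free edge of the +x tab, 41 mm from its hinge.
- tab_left (a joint): Angle of the snap tab on the box's +y side: a white plate 50 mm wide along the side, 5 thick, reaching 41 mm from its hinge at (0, 71, 79) mm in the box's frame. 0 = shut: level, pointing inward, 1.5 mm above the seated lid's flange; 1.57 upright; starts 1.7 to 2.15, leaning outward (stop 2.2). Stiff (2 N at the tip, more nearer the hinge), stays where left: push it inward, then press it right down.
- tab_left_tip (a point): Middle of the free edge of the +y tab, 41 mm from its hinge.
- tab_right (a joint): Angle of the snap tab on the box's -y side: a white plate 50 mm wide along the side, 5 thick, reaching 41 mm from its hinge at (0, -71, 79) mm in the box's frame. 0 = shut: level, pointing inward, 1.5 mm above the seated lid's flange; 1.57 upright; starts 1.7 to 2.15, leaning outward (stop 2.2). Stiff (2 N at the tip, more nearer the hinge), stays where left: push it inward, then press it right down.
- tab_right_tip (a point): Middle of the free edge of the -y tab, 41 mm from its hinge.
- grater: Bystander: steel box grater, 75 x 95 mm, 204 mm high with its handle; origin under its centre, as for all bystanders.
- cups: Bystander: stack of nested white plastic cups, 78 mm across, 140 mm high.
- tin: Bystander: tin, 72 mm across, 105 mm high.
- salt: Bystander: glass salt pot with steel screw lid, 58 mm across, 90 mm high.
- timer: Bystander: round grey kitchen timer, 66 mm across, 60 mm high.
- spatula: Bystander: spatula lying flat, 280 mm long along its x, 65 mm wide at the blade, 20 mm high.
- jug: Bystander: steel measuring jug, 96 mm across with a handle, 110 mm high.
Things that resemble listed ones, but are neither listed nor needed, are in the scene too. What is shaped like the lid but red is not meant.

How it is judged:
By the outcome, as a careful person would: the job done as asked, in the order asked, and still so for the second after the job is handed in, with the robot touching nothing.
It also fails if it takes over 64 s, if anything falls off the work surface, if the arm or the gripper's body presses on something with over 40 N, if the wrist force passes 120 N, or if a joint passes its speed limit or range.

## Working session

There is one attempt and no reset: what is moved stays moved. The work goes in short steps, Python scripts to look and compute and a tool call to move; the robot and the scene stay as the last step left them, time stands still between calls to the robot, and variables do not carry over. Pictures are saved under pics/ and viewed, at most 10 in all, crops included, and the job is handed in when it is done.

Besides the shell and the picture viewer there is one more tool, called by a JSON object that holds its "op" and its "data". arm_command: Moves the arm, as the interface text tells. Its arguments: {"type":"object","properties":{"slide":{"type":"array"},"roll":{"type":"array"},"jaw":{"type":"number"},"squeeze":{"type":"number"}},"required":["slide","roll"]}

```bash
mkdir -p pics; cat > h.py <<'E'
import numpy as np, cv2
from workcell import get_obs, cams, job_done
R=lambda v: cv2.Rodrigues(np.array(v,float))[0]
def snap(n,save=None):
    o=get_obs(); s=cams.snapshot(n)
    if save: cv2.imwrite('pics/'+save,s['img'][:,:,::-1])
    s['f']=210/np.tan(np.radians(s['vfov'])/2)
    if n!='wrist':
        Rc=R(s['rvec']); s['R']=Rc.T; s['t']=-Rc.T@np.array(s['tvec']).ravel()
    else:
        T=np.eye(4);T[:3,:3]=R(o['eef_rot']);T[:3,3]=o['position']; T=T@np.array(s['T_tool_cam']); s['R']=T[:3,:3];s['t']=T[:3,3]
    s['n']=n; return s
def rays(s,u,v):
    x=(np.asarray(u,float)-s['cx'])/s['f'];y=(np.asarray(v,float)-s['cy'])/s['f']
    if s['n']=='wrist':
        r=np.hypot(x,y)+1e-9; k=np.tan(np.minimum(r,1.5))/r; x=x*k;y=y*k
    return np.stack([x,y,np.ones_like(x)],-1)
def cloud(s):
    v,u=np.mgrid[:420,:560]
    return (rays(s,u,v)*s['depth'][...,None])@s['R'].T+s['t']
def onplane(s,u,v,z):
    d=rays(s,u,v)@s['R'].T; return s['t']+d*((z-s['t'][2])/d[...,2])[...,None]
E
python3 - <<'E'
from h import *
a=snap('top','top1.png');b=snap('side','side1.png')
for s in (a,b): print(s['t'],s['f'],s['R'][:,2])
o=get_obs();print(o)
im=a['img'].astype(int);P=cloud(a)
np.save('top.npy',P)
E
```

```text
[ 0.43261286 -0.01508688  1.13317394] 427.39217100557715 [ 0.12002761 -0.00834272 -0.9927355 ]
[0.05941879 0.82784247 1.14754046] 469.490534486386 [ 0.34565005 -0.57395781 -0.74236007]
{'clock': 0.1, 'joint_positions': array([ 1.07018559,  0.62922668,  0.03846122,  1.51826811, -0.02696524,
        0.99627922, -0.0199664 ]), 'qd': array([-0.0008085 , -0.00165369,  0.00156526, -0.00223421,  0.00158392,
       -0.00200542, -0.00031944]), 'joint_torque': array([ 2.61774847e-03, -5.50803030e+01,  1.14760268e+00, -1.87121236e+01,
       -5.21044177e-02,  1.92102324e-02,  5.70190866e-05]), 'position': array([ 0.27355879, -0.5889649 ,  0.19746383]), 'eef_rot': array([-3.06605392e+00, -6.77343964e-01,  6.45502893e-04]), 'wrist_force': array([-0.08964726,  0.50798473, -0.18585596]), 'ft_torque': array([ 0.02015512, -0.0492465 ,  0.03139473]), 'grip_force': 0.0, 'grip_width': 0.09397495203679093}
```

View pics/top1.png

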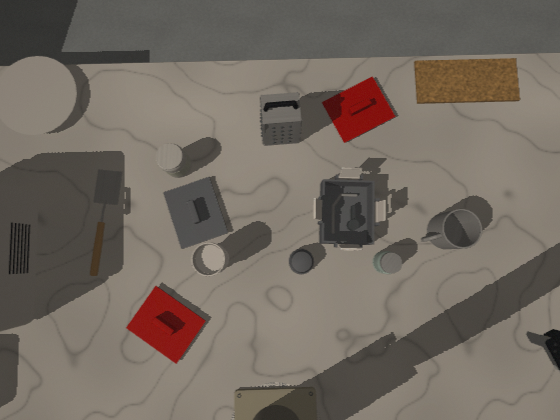

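View pics/side1.png

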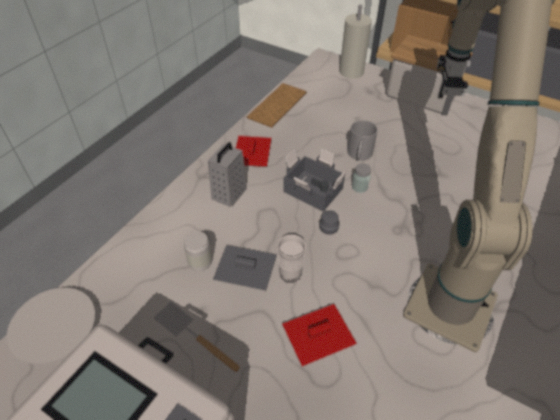

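The top view shows the grey lid at about (197,212) with its handle at (201,209), and the open box at (348,212). The cups at (210,259), timer at (301,262), salt at (388,262) and jug at (460,228) stand close by. The side view agrees.

```bash
python3 - <<'E'
from h import *
s=snap('top');P=cloud(s);im=s['img'].astype(int);Z=P[...,2]
print('table z',np.median(Z[270:330,240:300]))
hsv=cv2.cvtColor(s['img'],cv2.COLOR_RGB2HSV)
def reg(u0,u1,v0,v1,lo,hi):
    m=np.zeros(Z.shape,bool);m[v0:v1,u0:u1]=1
    return m&(Z>lo)&(Z<hi)
def rect(m,nm):
    m=cv2.morphologyEx(m.astype(np.uint8),cv2.MORPH_OPEN,np.ones((2,2)))
    n,l,st,c=cv2.connectedComponentsWithStats(m); k=1+np.argmax(st[1:,4]); q=P[l==k]
    r=cv2.minAreaRect((q[:,:2]*1000).astype(np.float32)); print(nm,len(q),r,q[:,2].mean())
rect(reg(155,240,165,255,.008,.03),'lid')
rect(reg(185,215,190,228,.036,.06),'handle')
rect(reg(310,390,170,260,.055,.078),'rim')
m=reg(300,405,160,260,.088,.15)
n,l,st,c=cv2.connectedComponentsWithStats(m.astype(np.uint8))
for k in range(1,n):
    if st[k,4]>8: q=P[l==k]; print(st[k],q.mean(0).round(4),q.min(0).round(3),q.max(0).round(3))
for nm,b,h in(('cups',(180,235,235,285),.1),('tin',(150,190,135,180),.08),('salt',(370,410,240,280),.06),('timer',(285,320,245,280),.04),('jug',(420,490,200,255),.09),('grater',(255,305,90,150),.1)):
    rect(reg(*b,h,.3),nm)
E
```

```text
table z 0.0005657706438172427
lid 2741 ((499.5687255859375, 153.89260864257812), (317.33599853515625, 177.33157348632812), 39.18767547607422) 0.024285776427379346
handle 170 ((490.0719909667969, 106.36103820800781), (264.83892822265625, 45.44176483154297), 54.94420623779297) 0.051143320553802364
rim 496 ((533.2109985351562, -148.82627868652344), (175.04635620117188, 285.2781066894531), 5.417074203491211) 0.05995059760249046
[340 167  23  10 182] [ 0.6338 -0.2005  0.1064] [ 0.624 -0.227  0.088] [ 0.643 -0.176  0.121]
[314 198   7  22 134] [ 0.5445 -0.1141  0.1075] [ 0.519 -0.125  0.088] [ 0.569 -0.106  0.122]
[378 200   8  22 160] [ 0.535  -0.2706  0.1082] [ 0.511 -0.277  0.088] [ 0.56  -0.264  0.125]
[339 245  23   6 112] [ 0.4481 -0.1888  0.1108] [ 0.442 -0.214  0.088] [ 0.455 -0.166  0.123]
[382 252  20   8 102] [ 0.424  -0.2916  0.0912] [ 0.417 -0.315  0.088] [ 0.435 -0.269  0.097]
cups 939 ((442.00531005859375, 94.29602813720703), (77.20246124267578, 205.55081176757812), 15.677773475646973) 0.12648816333567336
tin 681 ((581.3603515625, 114.5574722290039), (388.2298889160156, 70.79156494140625), 51.4085578918457) 0.10613197812414929
salt 435 ((428.1084289550781, -182.2664337158203), (330.16229248046875, 53.57262420654297), 79.24002838134766) 0.09101180051509722
timer 375 ((425.25946044921875, -66.56480407714844), (88.9232406616211, 53.93383026123047), 50.632877349853516) 0.06329134460597234
jug 483 ((482.2980651855469, -289.6161193847656), (94.15367889404297, 549.9771118164062), 0.5439224243164062) 0.08776544368896974
grater 1514 ((653.5148315429688, -39.34706497192383), (105.99176788330078, 442.2442321777344), 89.45686340332031) 0.16471593704199877
```

```bash
python3 - <<'E'
from h import *
s=snap('top');P=cloud(s);Z=P[...,2]
def rect(b,lo,hi,z,nm):
    m=np.zeros(Z.shape,np.uint8);u0,u1,v0,v1=b;m[v0:v1,u0:u1]=((Z>lo)&(Z<hi))[v0:v1,u0:u1]
    m=cv2.morphologyEx(m,cv2.MORPH_OPEN,np.ones((3,3),np.uint8))
    c=max(cv2.findContours(m,0,1)[0],key=cv2.contourArea)[:,0]
    w=onplane(s,c[:,0],c[:,1],z)[:,:2]*1000
    print(nm,len(c),cv2.minAreaRect(w.astype(np.float32)),'medz',np.median(Z[m>0]))
print(Z[200:225:4,170:230:4].round(3))
rect((155,240,165,243),.008,.07,.017,'lid')
rect((185,215,190,228),.036,.06,.047,'handle')
rect((305,395,160,258),.05,.13,.075,'box')
for nm,b,h in(('cups',(180,235,235,285),.14),('tin',(150,190,135,180),.105),('salt',(370,410,240,280),.09),('timer',(285,320,245,280),.06),('jug',(420,490,200,255),.11),('grater',(255,305,90,150),.2)):
    rect(b,h-.03,h+.03,h,nm)
E
```

```text
[[ 0.017  0.017  0.018  0.02   0.015  0.05   0.019  0.02   0.019  0.017
   0.019  0.018 -0.    -0.001 -0.002]
 [ 0.019  0.017  0.021  0.015  0.02   0.047  0.048  0.017  0.018  0.016
   0.017  0.019  0.017 -0.005 -0.   ]
 [ 0.016  0.017  0.016  0.019  0.018  0.046  0.046  0.018  0.018  0.016
   0.017  0.018  0.02   0.002  0.001]
 [ 0.018  0.017  0.019  0.02   0.019  0.044  0.048  0.03   0.018  0.019
   0.019  0.018  0.02   0.001  0.005]
 [ 0.002  0.016  0.015  0.016  0.017  0.021  0.047  0.046  0.02   0.014
   0.018  0.019  0.015  0.019  0.001]
 [ 0.003  0.017  0.016  0.013  0.022  0.017  0.045  0.048  0.015  0.016
   0.016  0.02   0.017  0.017 -0.003]
 [ 0.001  0.016  0.021  0.014  0.017  0.018  0.014  0.016  0.019  0.014
   0.021  0.018  0.018  0.022  0.001]]
lid 211 ((553.4720458984375, 196.24876403808594), (158.04107666015625, 128.0192413330078), 17.541410446166992) medz 0.017970697267773006
handle 53 ((552.91064453125, 194.7628173828125), (60.47820281982422, 18.458295822143555), 17.8712158203125) medz 0.04729611664988287
box 252 ((567.1739501953125, -233.36077880859375), (202.658
[... 170 characters left out ...]
254333496094) medz 0.1194090565685999
tin 84 ((680.5145263671875, 238.1837921142578), (76.60774230957031, 67.3582534790039), 43.79301834106445) medz 0.10527954764472025
salt 67 ((409.78863525390625, -286.97216796875), (56.29468536376953, 50.4058837890625), 88.35205078125) medz 0.08967610136501203
timer 69 ((419.1547546386719, -74.45970916748047), (54.8931884765625, 54.3139762878418), 88.35275268554688) medz 0.056561835302704644
jug 107 ((490.8086242675781, -482.3726806640625), (94.7060546875, 51.992103576660156), 9.636579513549805) medz 0.09953145198959312
grater 169 ((766.0143432617188, -32.400970458984375), (67.70134735107422, 87.06572723388672), 3.0481724739074707) medz 0.1734918955054262
```

{"op": "arm_command", "data": {"slide": [[0, 0, -0.05], [0.03, -0.02, -0.09], [0.07, -0.045, -0.1], [0.115, -0.07, -0.11], [0.155, -0.095, -0.12], [0.195, -0.12, -0.12], [0.24, -0.145, -0.12], [0.28, -0.17, -0.12], [0.32, -0.195, -0.12], [0.36, -0.22, -0.12], [0.408, -0.246, -0.12], [0.408, -0.246, -0.12]], "roll": [0, 0, 2, 4, 7, 7, 7, 7, 7, 7, 7, 7]}}

```text
clock: 1.4
position: [0.5441, -0.1864, 0.3179]
eef_rot: [-3.096, -0.506, -0.004]
wrist_force: [-0.3, 0.8, 0.3]
grip_width: 0.0938
grip_force: 0.0
```

```bash
python3 - <<'E'
from h import *
o=get_obs();print(o['position'],o['eef_rot'],np.abs(o['qd']).max(),o['wrist_force'])
s=snap('wrist','w1.png');print(s['t'],s['f'],s['R'][:,2])
P=cloud(s);Z=P[...,2];im=s['img'].astype(int)
m=((Z>.092)&(Z<.135)&(abs(P[...,0]-.541)<.14)&(abs(P[...,1]+.194)<.14)).astype(np.uint8)
n,l,st,c=cv2.connectedComponentsWithStats(m)
for k in range(1,n):
    if st[k,4]>60: q=P[l==k];print(st[k],q.mean(0).round(4),q.min(0).round(3),q.max(0).round(3),im[l==k].mean())
E
```

```text
[ 0.5441014  -0.18640649  0.31791176] [-3.0961464  -0.5056921  -0.00428967] 0.07387392928336589 [-0.3298681   0.7507797   0.34251447]
[ 0.60575197 -0.16612803  0.50519505] 325.19226210127806 [-0.21477937 -0.06665814 -0.9743852 ]
[296 102  44  26 547] [ 0.6354 -0.2006  0.1096] [ 0.627 -0.226  0.092] [ 0.644 -0.176  0.121] 173.4558196221816
[213 142  28  39 617] [ 0.5457 -0.1134  0.1079] [ 0.521 -0.123  0.092] [ 0.57  -0.104  0.119] 127.41274986493787
[330 188  26  42 506] [ 0.536  -0.2701  0.1097] [ 0.511 -0.279  0.092] [ 0.56  -0.264  0.122] 186.5079051383399
[242 236  38  28 561] [ 0.4502 -0.1893  0.1092] [ 0.441 -0.214  0.092] [ 0.456 -0.164  0.122] 123.64408793820559
```

View pics/w1.png

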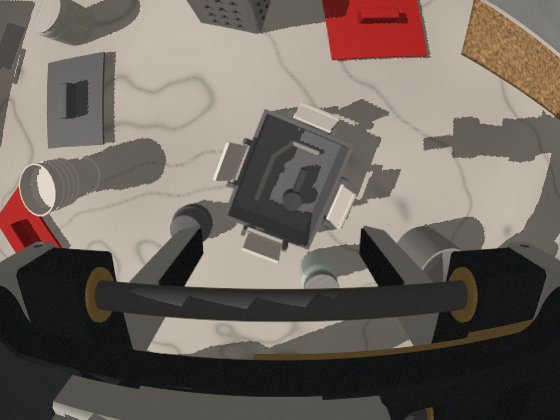

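The wrist view shows all four open tabs around the box at about (316,117), (232,162), (342,207) and (262,247), with the mouth free. Box centre is about (0.5406, -0.1948) and its yaw -3.5°. Next I go to the lid.

{"op": "arm_command", "data": {"slide": [[0.015, -0.042, 0], [0.03, -0.085, 0], [0.047, -0.13, 0.01], [0.063, -0.175, 0.03], [0.08, -0.22, 0.05], [0.095, -0.265, 0.07], [0.113, -0.31, 0.09], [0.125, -0.345, 0.11], [0.132, -0.367, 0.13], [0.132, -0.367, 0.15], [0.132, -0.367, 0.16], [0.132, -0.367, 0.16]], "roll": [0, 0, 0, 0, 0, 0, 0, 0, 0, 0, 0, 0]}}

```text
clock: 2.65
position: [0.5524, 0.1928, 0.157]
eef_rot: [3.102, 0.485, -0.005]
wrist_force: [0.0, 0.3, -0.2]
grip_width: 0.0939
grip_force: 0.0
```

```bash
cat >> h.py <<'E'
def pose():
    o=get_obs();r=R(o['eef_rot']);print(np.round(o['clock'],2),'pos',o['position'].round(4),'yaw',np.degrees(np.arctan2(r[1,0],r[0,0])).round(2),'z',r[:,2].round(3),'F',o['wrist_force'].round(1),'w',round(o['grip_width'],4),o['grip_force'].round(1),'q',o['joint_positions'].round(2))
    return o,r
def to(x,y,z,yaw=None):
    o,r=pose(); print('slide',(r.T@(np.array([x,y,z])-o['position'])).round(4), 'roll', None if yaw is None else round(np.degrees(np.arctan2(r[1,0],r[0,0]))-yaw,2))
E
python3 - <<'E'
from h import *
s=snap('wrist');P=cloud(s);Z=P[...,2]
m=((Z>.04)&(Z<.055)&(np.hypot(P[...,0]-.553,P[...,1]-.1955)<.05)).astype(np.uint8)
m=cv2.morphologyEx(m,cv2.MORPH_OPEN,np.ones((3,3),np.uint8))
q=P[m>0];print(len(q),cv2.minAreaRect((q[:,:2]*1000).astype(np.float32)),np.median(q[:,2]))
to(.553,.1955,.038,17.7)
E
```

```text
1178 ((553.2532958984375, 197.53692626953125), (59.899452209472656, 17.293542861938477), 17.705842971801758) 0.047465944103213226Traceback (most recent call last):
  File "<stdin>", line 6, in <module>
  File "h.py", line 27, in to
    o,r=pose(); print('slide',(r.T@(np.array([x,y,z])-o['position'])).round(4), 'roll', None if yaw is None else round(np.degrees(np.arctan2(r[1,0],r[0,0]))-yaw,2))
        ~~~~^^
  File "h.py", line 24, in pose
    o=get_obs();r=R(o['eef_rot']);print(np.round(o['clock'],2),'pos',o['position'].round(4),'yaw',np.degrees(np.arctan2(r[1,0],r[0,0])).round(2),'z',r[:,2].round(3),'F',o['wrist_force'].round(1),'w',round(o['grip_width'],4),o['grip_force'].round(1),'q',o['joint_positions'].round(2))
                                                                                                                                                                                                                                ^^^^^^^^^^^^^^^^^^^^^
AttributeError: 'float' object has no attribute 'round'
```

{"op": "arm_command", "data": {"slide": [[0.001, -0.002, 0.03], [0.001, -0.002, 0.06], [0.001, -0.002, 0.09], [0.001, -0.002, 0.11], [0.001, -0.002, 0.118], [0.001, -0.002, 0.118], [0.001, -0.002, 0.118]], "roll": [0, 0, 0, 0, 0, 0, 0]}}

```text
clock: 3.4
position: [0.5546, 0.1974, 0.0417]
eef_rot: [-3.103, -0.488, -0.004]
wrist_force: [0.5, 0.6, 0.9]
grip_width: 0.094
grip_force: 0.0
```

{"op": "arm_command", "data": {"slide": [[0, 0, 0], [0, 0, 0], [0, 0, 0], [0, 0, 0], [0, 0, 0], [0, 0, 0], [0, 0, 0]], "roll": [0, 0, 0, 0, 0, 0, 0], "jaw": -1, "squeeze": 35}}

```text
clock: 4.1
position: [0.5533, 0.1975, 0.0403]
eef_rot: [3.103, 0.489, -0.0]
wrist_force: [-0.2, -0.8, 0.7]
grip_width: 0.0416
grip_force: 0.0
```

```bash
sed -i "s/o\['grip_force'\].round(1)/round(float(o['grip_force']),1)/" h.py; python3 -c "
from h import *
to(.553,.197,.038,17.7)"
```

```text
4.1 pos [0.5533 0.1975 0.0403] yaw 17.91 z [-0. -0. -1.] F [-0.2 -0.8  0.7] w 0.0416 0.0 q [-0.34  0.75 -0.08  1.82  0.1   0.57 -1.74]
slide [-0.0004  0.0003  0.0023] roll 0.21
```

{"op": "arm_command", "data": {"slide": [[0, 0, 0], [0, 0, 0], [0, 0, 0], [0, 0, 0], [0, 0, 0], [0, 0, 0], [0, 0, 0]], "roll": [0, 0, 0, 0, 0, 0, 0]}}

```text
clock: 4.8
position: [0.5533, 0.1975, 0.0403]
eef_rot: [3.103, 0.489, 0.0]
wrist_force: [0.6, -0.6, -0.5]
grip_width: 0.0003
grip_force: 0.0
```

{"op": "arm_command", "data": {"slide": [[0, 0, -0.01], [0, 0, -0.03], [0, 0, -0.06], [0, 0, -0.09], [0, 0, -0.12], [0, 0, -0.15], [0, 0, -0.17], [0, 0, -0.17]], "roll": [0, 0, 0, 0, 0, 0, 0, 0]}}

```text
clock: 5.6
position: [0.5554, 0.1983, 0.2141]
eef_rot: [-3.102, -0.489, -0.011]
wrist_force: [-0.4, -1.3, 1.0]
grip_width: 0.0003
grip_force: 0.0
```

```bash
python3 -c "
from h import *
to(.5406,-.1948,.21,-3.5)"
```

```text
5.6 pos [0.5554 0.1983 0.2141] yaw 17.9 z [ 0.007  0.003 -1.   ] F [-0.4 -1.3  1. ] w 0.0003 0.0 q [-0.32  0.52 -0.11  1.68  0.07  0.94 -1.71]
slide [-0.1349  0.3695  0.0029] roll 21.4
```

```bash
python3 -c "
from h import *
s=snap('wrist','w2.png');t=snap('top','t2.png')
P=cloud(s);Z=P[...,2]
m=((Z>.04)&(Z<.055)&(np.hypot(P[...,0]-.553,P[...,1]-.1955)<.07)).astype(np.uint8)
q=P[m>0];print(len(q),cv2.minAreaRect((q[:,:2]*1000).astype(np.float32)))
cv2.imwrite('pics/c2.png',np.hstack([s['img'],t['img'][:, 100:340]])[:,:,::-1])
"
```

```text
839 ((553.4810791015625, 197.6852569580078), (59.096439361572266, 16.999786376953125), 17.631031036376953)
```

View pics/c2.png

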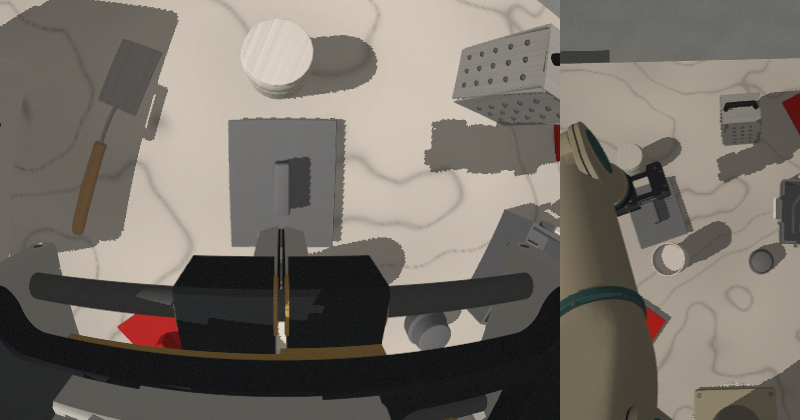

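The fingers shut on nothing: in the wrist view the handle at (282,190) is untouched, and the fingertips are at (282,235). I check where the fingertips really are against the reported TCP.

```bash
python3 -c "
from h import *
s=snap('wrist');o,r=pose();T=np.array(s['T_tool_cam']);print(T.round(4))
v,u=np.mgrid[:420,:560]
Q=(rays(s,u,v)*s['depth'][...,None])@T[:3,:3].T+T[:3,3]
m=(Q[...,2]<.06)&(Q[...,2]>-.03)&(abs(Q[...,0])<.1)&(abs(Q[...,1])<.04)&(s['depth']>0)
for z in np.arange(-.03,.05,.01):
  k=m&(Q[...,2]>=z)&(Q[...,2]<z+.01)
  if k.sum(): print(round(z,3),k.sum(),Q[k].min(0).round(4),Q[k].max(0).round(4))
for p in ([0,0,.022],[0,0,0]):
  c=T[:3,:3].T@(np.array(p)-T[:3,3]);th=np.arctan2(np.hypot(c[0],c[1]),c[2]);a=np.arctan2(c[1],c[0]);print(p,s['cx']+s['f']*th*np.cos(a),s['cy']+s['f']*th*np.sin(a))
for row in range(225,262,4): print(row,s['depth'][row,276:292:4].round(3),Q[row,282].round(3))
t=snap('top');P=cloud(t);k=(P[...,2]>.185)&(P[...,2]<.24)&(np.hypot(P[...,0]-.555,P[...,1]-.198)<.08)
print(k.sum(),P[k].mean(0),P[k].min(0),P[k].max(0))
"
```

```text
5.75 pos [0.5526 0.1971 0.2096] yaw 17.91 z [-0.001 -0.001 -1.   ] F [ 0.   1.  -0.9] w 0.0004 0.0 q [-0.32  0.53 -0.1   1.68  0.07  0.94 -1.71]
[[-9.000e-04 -9.736e-01 -2.282e-01  6.550e-02]
 [ 1.000e+00 -6.000e-04 -1.300e-03 -3.000e-04]
 [ 1.200e-03 -2.282e-01  9.736e-01 -1.871e-01]
 [ 0.000e+00  0.000e+00  0.000e+00  1.000e+00]]
-0.03 282 [ 0.0073 -0.013  -0.03  ] [ 0.0097  0.0115 -0.02  ]
-0.02 193 [ 0.0072 -0.013  -0.02  ] [ 0.0097  0.0115 -0.0102]
-0.01 19 [ 0.0073 -0.0051 -0.0099] [ 0.0094  0.0035 -0.0072]
[0, 0, 0.022] 281.7590984356909 225.99341204242705
[0, 0, 0] 281.81851187050387 236.79142304838106
225 [0.397 0.397 0.397 0.397] [-0.052  0.001  0.193]
229 [0.182 0.188 0.182 0.182] [ 0.008  0.    -0.009]
233 [0.175 0.18  0.175 0.176] [ 0.008  0.    -0.015]
237 [0.169 0.174 0.169 0.169] [ 0.008  0.    -0.022]
241 [0.163 0.168 0.163 0.163] [ 0.008  0.    -0.029]
245 [0.156 0.159 0.16  0.157] [ 0.008  0.    -0.035]
249 [0.151 0.155 0.154 0.152] [ 0.008  0.    -0.041]
253 [0.146 0.15  0.15  0.148] [ 0.008  0.    -0.046]
257 [0.142 0.147 0.146 0.081] [ 0.008 -0.    -0.05 ]
261 [0.137 0.148 0.142 0.078] [ 0.008 -0.    -0.055]<string>:14: RuntimeWarning: Mean of empty slice.
  ret = um.true_divide(
Traceback (most recent call last):
ValueError: zero-size array to reduction operation minimum which has no identity
```

The fingertips end at about z = -0.007 in the tool frame, not +0.022, so they are about 29 mm shorter than stated. That explains the miss just above the handle. I redo the grasp 25 mm lower.

{"op": "arm_command", "data": {"slide": [[0, 0, 0], [0, 0, 0.03], [0, 0, 0.06], [0, 0, 0.09], [0, 0, 0.11], [0, 0, 0.12], [0, 0, 0.13], [0, 0, 0.13], [0, 0, 0.13], [0, 0, 0.13], [0, 0, 0.13], [0, 0, 0.13]], "roll": [0, 0, 0, 0, 0, 0, 0, 0, 0, 0, 0, 0], "jaw": 1}}

```text
clock: 7.0
position: [0.5537, 0.1976, 0.081]
eef_rot: [-3.103, -0.489, -0.002]
wrist_force: [0.2, 0.2, 0.1]
grip_width: 0.0921
grip_force: 0.0
```

{"op": "arm_command", "data": {"slide": [[0, 0, 0.02], [0, 0, 0.04], [0, 0, 0.055], [0, 0, 0.065], [0, 0, 0.065], [0, 0, 0.065]], "roll": [0, 0, 0, 0, 0, 0]}}

```text
clock: 7.6
position: [0.5536, 0.1976, 0.0155]
eef_rot: [-3.103, -0.489, -0.001]
wrist_force: [-0.0, -0.3, 0.1]
grip_width: 0.0938
grip_force: 0.0
```

{"op": "arm_command", "data": {"slide": [[0, 0, 0], [0, 0, 0], [0, 0, 0], [0, 0, 0], [0, 0, 0], [0, 0, 0], [0, 0, 0], [0, 0, 0], [0, 0, 0], [0, 0, 0], [0, 0, 0], [0, 0, 0]], "roll": [0, 0, 0, 0, 0, 0, 0, 0, 0, 0, 0, 0], "jaw": -1, "squeeze": 35}}

```text
clock: 8.8
position: [0.5534, 0.1974, 0.0153]
eef_rot: [3.103, 0.489, 0.0]
wrist_force: [0.5, -0.6, -0.1]
grip_width: 0.0179
grip_force: 35.0
```

{"op": "arm_command", "data": {"slide": [[0, 0, -0.01], [0, 0, -0.03], [0, 0, -0.06], [0, 0, -0.09], [0, 0, -0.12], [0, 0, -0.15], [0, 0, -0.17], [0, 0, -0.17]], "roll": [0, 0, 0, 0, 0, 0, 0, 0]}}

```text
clock: 9.6
position: [0.5552, 0.1983, 0.1888]
eef_rot: [-3.102, -0.489, -0.01]
wrist_force: [1.0, -0.0, -1.1]
grip_width: 0.0179
grip_force: 35.0
```

```bash
python3 -c "
from h import *
to(.5406,-.1948,.185,-3.5)"
```

```text
9.6 pos [0.5552 0.1983 0.1888] yaw 17.91 z [ 0.006  0.002 -1.   ] F [ 1.  -0.  -1.1] w 0.0179 35.0 q [-0.32  0.55 -0.1   1.71  0.07  0.88 -1.72]
slide [-0.1348  0.3696  0.0027] roll 21.41
```

{"op": "arm_command", "data": {"slide": [[-0.012, 0.032, 0], [-0.024, 0.066, 0], [-0.036, 0.1, 0], [-0.048, 0.134, 0], [-0.06, 0.168, 0], [-0.073, 0.202, 0], [-0.085, 0.236, 0], [-0.097, 0.27, 0], [-0.109, 0.304, 0], [-0.121, 0.337, 0], [-0.133, 0.369, 0], [-0.133, 0.369, 0]], "roll": [2, 4, 6, 8, 10, 12, 14, 16, 18, 20, 21.4, 21.4]}}

```text
clock: 10.8
position: [0.538, -0.2012, 0.184]
eef_rot: [3.136, -0.109, -0.004]
wrist_force: [-0.1, -0.6, -1.1]
grip_width: 0.0175
grip_force: 35.0
```

{"op": "arm_command", "data": {"slide": [[0, 0, 0], [0, 0, 0.01], [0, 0, 0.02]], "roll": [0, 0, 0]}}

```text
clock: 11.1
position: [0.5403, -0.1927, 0.1643]
eef_rot: [-3.139, 0.092, 0.001]
wrist_force: [0.0, -0.8, -1.0]
grip_width: 0.0181
grip_force: 35.0
```

```bash
python3 - <<'E'
from h import *
s=snap('wrist','w3.png')
to(.5406,-.1948,.165,-3.5)
t=snap('side','s3.png')
P=cloud(s);Z=P[...,2]
print('F flange z',np.median(Z[(Z>.12)&(Z<.2)&(abs(P[...,0]-.57)<.02)]))
m=((Z>.155)&(Z<.178)&(abs(P[...,0]-.54)<.11)&(abs(P[...,1]+.195)<.1)).astype(np.uint8)
m=cv2.morphologyEx(m,cv2.MORPH_OPEN,np.ones((3,3),np.uint8))
q=P[m>0];print(len(q),q.min(0),q.max(0),cv2.minAreaRect((q[:,:2]*1000).astype(np.float32)))
cv2.imwrite('pics/c3.png',np.hstack([s['img'][:,100:460],t['img'][60:300,220:440].repeat(2,0).repeat(2,1)[:420,:440]])[:,:,::-1])
E
```

```text
11.15 pos [ 0.539  -0.1925  0.1625] yaw -3.35 z [-0.004  0.002 -1.   ] F [-1.4  0.1 -2.8] w 0.0174 35.0 q [ 0.29  0.56  0.    1.77 -0.    0.81 -1.33]
slide [ 0.0018  0.0022 -0.0025] roll 0.15
F flange z 0.16677485728888855
29614 [ 0.46083886 -0.26060323  0.16344944] [ 0.62290747 -0.12792988  0.17795749] ((540.470703125, -192.33828735351562), (128.5155487060547, 158.37625122070312), 86.60246276855469)
```

View pics/c3.png

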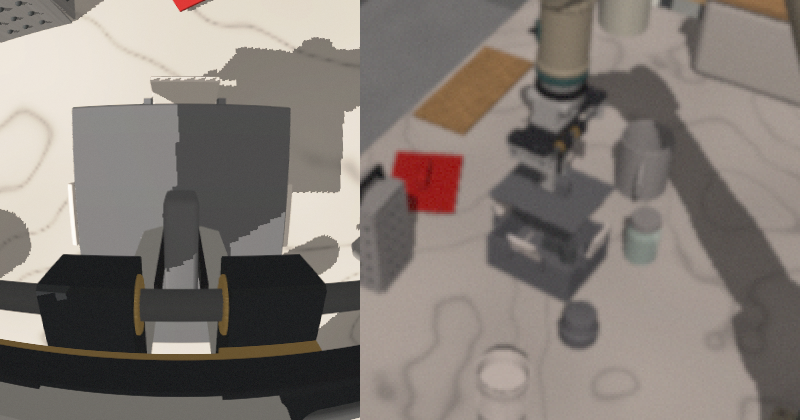

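The lid hangs level over the box and squared with it; the back tab and lugs show at (190,88). I lower it.

{"op": "arm_command", "data": {"slide": [[0, 0.001, 0.02], [0, 0.001, 0.04], [0, 0.001, 0.055], [0, 0.001, 0.065], [0, 0.001, 0.07], [0, 0.001, 0.07]], "roll": [0, 0, 0, 0, 0, 0]}}

```text
clock: 11.8
position: [0.54, -0.1952, 0.0949]
eef_rot: [-3.14, 0.095, 0.001]
wrist_force: [-0.1, 0.1, -0.0]
grip_width: 0.0176
grip_force: 35.0
```

{"op": "arm_command", "data": {"slide": [[0, 0, 0.005], [0, 0, 0.01], [0, 0, 0.015], [0, 0, 0.02], [0, 0, 0.022], [0, 0, 0.022]], "roll": [0, 0, 0, 0, 0, 0]}}

```text
clock: 12.4
position: [0.5401, -0.1955, 0.0733]
eef_rot: [-3.14, 0.096, 0.0]
wrist_force: [1.1, -0.3, -1.6]
grip_width: 0.018
grip_force: 35.0
```

Now one more millimetre down, then I release and measure.

{"op": "arm_command", "data": {"slide": [[0, 0, 0.002], [0, 0, 0.003], [0, 0, 0.003]], "roll": [0, 0, 0]}}

```text
clock: 12.7
position: [0.5402, -0.1956, 0.0732]
eef_rot: [3.14, -0.096, 0.001]
wrist_force: [-6.5, 2.6, 22.6]
grip_width: 0.0179
grip_force: 35.0
```

{"op": "arm_command", "data": {"slide": [[0, 0, -0.003], [0, 0, -0.003], [0, 0, -0.003], [0, 0, -0.003], [0, 0, -0.003], [0, 0, -0.003], [0, 0, -0.003], [0, 0, -0.003], [0, 0, -0.003], [0, 0, -0.003]], "roll": [0, 0, 0, 0, 0, 0, 0, 0, 0, 0], "jaw": 0.2}}

```text
clock: 13.7
position: [0.5402, -0.1956, 0.0733]
eef_rot: [3.14, -0.096, 0.0]
wrist_force: [0.1, 0.2, 0.2]
grip_width: 0.0565
grip_force: 0.0
```

{"op": "arm_command", "data": {"slide": [[0, 0, -0.02], [0, 0, -0.05], [0, 0, -0.08], [0, 0, -0.11], [0, 0, -0.14], [0, 0, -0.17], [0, 0, -0.18], [0, 0, -0.18], [0, 0, -0.18]], "roll": [0, 0, 0, 0, 0, 0, 0, 0, 0], "jaw": -1}}

```text
clock: 14.6
position: [0.5393, -0.1953, 0.252]
eef_rot: [-3.14, 0.096, 0.003]
wrist_force: [0.4, 0.4, -0.4]
grip_width: 0.0006
grip_force: 0.0
```

```bash
cat > tabs.py <<'E'
from h import *
def look(nm):
    s=snap('wrist',nm);P=cloud(s);C=np.array([.5406,-.1948]);a=np.radians(-3.5)
    Rb=np.array([[np.cos(a),np.sin(a)],[-np.sin(a),np.cos(a)]])
    B=np.dstack([(P[...,:2]-C)@Rb.T,P[...,2]])*1000
    ok=s['depth']>0
    for sx in(-60,60):
        for sy in(-45,45):
            k=ok&(abs(B[...,0]-sx)<8)&(abs(B[...,1]-sy)<8)&(B[...,2]>50)&(B[...,2]<95);print('flange',sx,sy,k.sum(),np.median(B[...,2][k]).round(1))
    for n,d,h in(('front',(-1,0),86),('back',(1,0),86),('left',(0,1),71),('right',(0,-1),71)):
        r=B[...,0]*d[0]+B[...,1]*d[1]-h; l=B[...,0]*d[1]+B[...,1]*d[0]
        k=ok&(abs(l)<20)&(r>-45)&(r<45)&(B[...,2]>77)&(B[...,2]<130)
        if k.sum():
            rr=r[k];zz=B[...,2][k]-79;w=np.hypot(rr,zz)>20
            print(n,k.sum(),'angle',np.median(np.arctan2(zz[w],-rr[w])).round(3),'r',rr.min().round(1),rr.max().round(1),'zmax',zz.max().round(1))
    return s,B
E
python3 - <<'E'
from tabs import *
s,B=look('w4.png');pose()
k=(s['depth']>0)&(abs(B[...,0])<40)&(abs(B[...,1])<25)&(B[...,2]>98)&(B[...,2]<110)
print(cv2.minAreaRect(B[k][:,:2].astype(np.float32)))
E
```

```text
flange -60 -45 159 75.6
flange -60 45 166 75.6
flange 60 -45 199 75.6
flange 60 45 202 75.6
front 15 angle -0.045 r -44.9 -32.5 zmax -1.1
back 943 angle 1.849 r -44.3 16.0 zmax 41.2
left 1077 angle 1.911 r -43.9 19.4 zmax 40.1
right 803 angle 1.692 r -44.7 12.6 zmax 42.6
14.65 pos [ 0.5392 -0.1952  0.2516] yaw -3.48 z [-0.003  0.001 -1.   ] F [-0.3  0.1 -0.7] w 0.0007 0.0 q [ 0.29  0.46  0.01  1.67 -0.01  1.02 -1.33]
((-0.4440155029296875, -0.1608295440673828), (17.15142822265625, 59.368370056152344), 89.65653228759766)
```

View pics/w4.png

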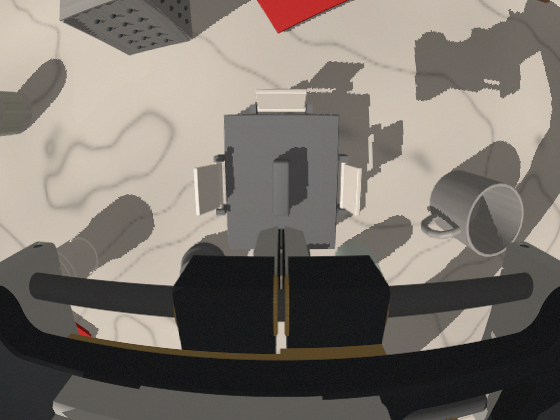

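The lid is seated: all four corners read 75.6 mm and the handle is centred. The open tabs show at (281,100), (208,188) and (350,188), with the front one hidden. I do the back tab first.

{"op": "arm_command", "data": {"slide": [[0.035, 0, 0], [0.075, 0, 0.0], [0.11, 0, 0.02], [0.127, 0, 0.05], [0.127, 0, 0.09], [0.127, 0, 0.12], [0.127, 0, 0.14], [0.127, 0, 0.154], [0.127, 0, 0.154]], "roll": [0, 0, 0, 0, 0, 0, 0, 0, 0]}}

```text
clock: 15.55
position: [0.6647, -0.2026, 0.0958]
eef_rot: [-3.139, 0.095, 0.009]
wrist_force: [0.4, -0.4, -0.0]
grip_width: 0.0004
grip_force: 0.0
```

```bash
cat >> h.py <<'E'
def box():
    o,r=pose();a=np.radians(-3.5);d=(o['position'][:2]-[.5406,-.1948])*1000
    print('box x,y',(d@np.array([[np.cos(a),-np.sin(a)],[np.sin(a),np.cos(a)]])).round(1),'h',round(o['position'][2]*1000-72,1))
E
python3 -c "
from h import *
box()"
```

```text
15.55 pos [ 0.6647 -0.2026  0.0958] yaw -3.48 z [-0.006  0.002 -1.   ] F [ 0.4 -0.4 -0. ] w 0.0004 0.0 q [ 0.25  0.81  0.01  1.46 -0.01  0.88 -1.37]
box x,y [124.3  -0.2] h 23.8
```

{"op": "arm_command", "data": {"slide": [[-0.012, 0, 0], [-0.022, 0, 0], [-0.032, 0, 0], [-0.042, 0, 0], [-0.052, 0, 0], [-0.056, 0, 0.006], [-0.058, 0, 0.012], [-0.059, 0, 0.018], [-0.06, 0, 0.022], [-0.06, 0, 0.025], [-0.06, 0, 0.025]], "roll": [0, 0, 0, 0, 0, 0, 0, 0, 0, 0, 0]}}

```text
clock: 16.65
position: [0.6054, -0.1998, 0.0745]
eef_rot: [-3.14, 0.096, 0.005]
wrist_force: [-5.9, 0.1, 10.7]
grip_width: 0.0003
grip_force: 5.1
```

```bash
python3 -c "
from h import *
box()"
```

```text
16.65 pos [ 0.6054 -0.1998  0.0745] yaw -3.51 z [-0.003  0.    -1.   ] F [-5.9  0.1 10.7] w 0.0003 5.1 q [ 0.27  0.76  0.    1.66 -0.    0.73 -1.36]
box x,y [65. -1.] h 2.5
```

{"op": "arm_command", "data": {"slide": [[0, 0, 0.001], [0, 0, 0.002], [0, 0, 0.002], [0, 0, 0.002]], "roll": [0, 0, 0, 0]}}

```text
clock: 17.05
position: [0.6055, -0.1998, 0.0742]
eef_rot: [-3.14, 0.096, 0.004]
wrist_force: [-8.3, 1.3, 21.3]
grip_width: 0.0002
grip_force: 10.4
```

{"op": "arm_command", "data": {"slide": [[0, 0, -0.02], [0, 0, -0.05], [0, 0, -0.08], [0, 0, -0.11], [-0.03, 0, -0.14], [-0.07, 0, -0.16], [-0.07, 0, -0.18], [-0.07, 0, -0.18], [-0.07, 0, -0.18]], "roll": [0, 0, 0, 0, 0, 0, 0, 0, 0]}}

```text
clock: 17.95
position: [0.5381, -0.1952, 0.2518]
eef_rot: [-3.14, 0.095, -0.002]
wrist_force: [-0.7, -0.4, -0.2]
grip_width: 0.0002
grip_force: 0.0
```

```bash
python3 -c "
from tabs import *
look('w5.png');box()"
```

```text
flange -60 -45 170 75.5
flange -60 45 168 75.6
flange 60 -45 195 75.6
flange 60 45 196 75.6
front 23 angle -0.047 r -44.2 -33.2 zmax -1.1
back 1526 angle 0.115 r -41.7 3.9 zmax 8.1
left 1093 angle 1.912 r -44.1 19.6 zmax 40.7
right 812 angle 1.692 r -45.0 13.0 zmax 42.8
18.0 pos [ 0.5377 -0.1949  0.2511] yaw -3.45 z [-0.001  0.001 -1.   ] F [ 0.1 -0.4 -0.7] w 0.0002 0.0 q [ 0.3   0.46  0.01  1.67 -0.    1.01 -1.33]
box x,y [-2.8 -0.3] h 179.1
```

```bash
cat >> tabs.py <<'E'
def prof(nm):
    s,B=look(nm);ok=s['depth']>0
    for n,d,h in(('front',(-1,0),86),('back',(1,0),86),('left',(0,1),71),('right',(0,-1),71)):
        r=B[...,0]*d[0]+B[...,1]*d[1]-h; l=B[...,0]*d[1]+B[...,1]*d[0]
        print(n,[(x,np.median(B[...,2][k]).round(1)) for x in range(-48,8,5) for k in [ok&(abs(l)<18)&(abs(r-x)<2.5)&(B[...,2]>72)&(B[...,2]<100)] if k.sum()>3])
    return s,B
E
python3 -c "
from tabs import *
prof('w6.png')" | tail -4
```

```text
front [(-48, np.float64(75.8)), (-43, np.float64(75.7)), (-38, np.float64(75.9)), (-33, np.float64(75.7))]
back [(-48, np.float64(75.7)), (-43, np.float64(76.1)), (-38, np.float64(81.9)), (-33, np.float64(84.0)), (-28, np.float64(81.9)), (-23, np.float64(82.2)), (-18, np.float64(82.0)), (-13, np.float64(81.9)), (-8, np.float64(82.1)), (-3, np.float64(82.8)), (2, np.float64(83.0))]
left [(-48, np.float64(75.7)), (-43, np.float64(75.8)), (-38, np.float64(76.0)), (-33, np.float64(75.9)), (-28, np.float64(75.8)), (-23, np.float64(75.9)), (-18, np.float64(75.7)), (-13, np.float64(75.8)), (-8, np.float64(75.6)), (-3, np.float64(83.0)), (2, np.float64(90.1)), (7, np.float64(97.6))]
right [(-48, np.float64(75.8)), (-43, np.float64(75.7)), (-38, np.float64(75.7)), (-33, np.float64(75.8)), (-28, np.float64(75.7)), (-23, np.float64(75.8)), (-18, np.float64(75.7)), (-13, np.float64(75.6)), (-8, np.float64(75.6)), (-3, np.float64(83.1)), (2, np.float64(94.1))]
```

The back tab is flat at 82 mm, so it is shut. Next the right tab (-y, which is tool +y).

{"op": "arm_command", "data": {"slide": [[0.003, 0.04, 0], [0.003, 0.08, 0.0], [0.003, 0.105, 0.02], [0.003, 0.116, 0.05], [0.003, 0.116, 0.09], [0.003, 0.116, 0.12], [0.003, 0.116, 0.14], [0.003, 0.116, 0.152], [0.003, 0.116, 0.152]], "roll": [0, 0, 0, 0, 0, 0, 0, 0, 0]}}

```text
clock: 18.95
position: [0.532, -0.3104, 0.0976]
eef_rot: [-3.138, 0.095, 0.006]
wrist_force: [-0.1, 0.0, 1.0]
grip_width: 0.0002
grip_force: 0.0
```

```bash
python3 -c "
from h import *
box()"
```

```text
18.95 pos [ 0.532  -0.3104  0.0976] yaw -3.47 z [-0.004  0.002 -1.   ] F [-0.1  0.   1. ] w 0.0002 0.0 q [ 0.48  0.7   0.01  1.7  -0.01  0.74 -1.14]
box x,y [  -1.5 -115.9] h 25.6
```

{"op": "arm_command", "data": {"slide": [[0, -0.012, 0], [0, -0.022, 0], [0, -0.032, 0], [0, -0.042, 0], [0, -0.052, 0], [0, -0.056, 0.006], [0, -0.058, 0.012], [0, -0.059, 0.018], [0, -0.06, 0.022], [0, -0.06, 0.025], [0, -0.06, 0.027], [0, -0.06, 0.027]], "roll": [0, 0, 0, 0, 0, 0, 0, 0, 0, 0, 0, 0]}}

```text
clock: 20.15
position: [0.5374, -0.2498, 0.0744]
eef_rot: [-3.138, 0.095, -0.001]
wrist_force: [-1.1, 4.5, 14.9]
grip_width: 0.0006
grip_force: 7.5
```

```bash
python3 -c "
from h import *
box()"
```

```text
20.15 pos [ 0.5374 -0.2498  0.0744] yaw -3.46 z [ 0.001  0.002 -1.   ] F [-1.1  4.5 14.9] w 0.0006 7.5 q [ 0.38  0.7   0.02  1.79 -0.02  0.65 -1.22]
box x,y [  0.1 -55.1] h 2.4
```

{"op": "arm_command", "data": {"slide": [[0, 0, -0.02], [0, 0, -0.05], [0, 0, -0.08], [0, -0.035, -0.1], [0, -0.08, -0.1], [0, -0.12, -0.1], [0, -0.155, -0.1], [0, -0.172, -0.1], [0, -0.172, -0.08], [0, -0.172, -0.05], [0, -0.172, -0.026], [0, -0.172, -0.026]], "roll": [0, 0, 0, 0, 0, 0, 0, 0, 0, 0, 0, 0]}}

```text
clock: 21.35
position: [0.5439, -0.0798, 0.0958]
eef_rot: [-3.14, 0.096, 0.013]
wrist_force: [-0.2, 0.0, 0.4]
grip_width: 0.0006
grip_force: 0.0
```

```bash
python3 -c "
from h import *
box()"
```

```text
21.35 pos [ 0.5439 -0.0798  0.0958] yaw -3.51 z [-0.008  0.    -1.   ] F [-0.2  0.   0.4] w 0.0006 0.0 q [ 0.08  0.63  0.02  1.89 -0.02  0.63 -1.52]
box x,y [ -3.8 114.9] h 23.8
```

{"op": "arm_command", "data": {"slide": [[0, 0.012, 0], [0, 0.022, 0], [0, 0.032, 0], [0, 0.042, 0], [0, 0.052, 0], [0, 0.056, 0.006], [0, 0.058, 0.012], [0, 0.059, 0.018], [0, 0.06, 0.022], [0, 0.06, 0.025], [0, 0.06, 0.027], [0, 0.06, 0.027]], "roll": [0, 0, 0, 0, 0, 0, 0, 0, 0, 0, 0, 0]}}

```text
clock: 22.55
position: [0.544, -0.1414, 0.0743]
eef_rot: [3.138, -0.097, 0.002]
wrist_force: [-4.1, -2.9, 20.0]
grip_width: 0.0007
grip_force: 10.3
```

```bash
python3 -c "
from h import *
box()"
```

```text
22.55 pos [ 0.544  -0.1414  0.0743] yaw -3.53 z [ 0.001 -0.002 -1.   ] F [-4.1 -2.9 20. ] w 0.0007 10.3 q [ 0.2   0.67  0.01  1.88 -0.01  0.59 -1.42]
box x,y [ 0.2 53.5] h 2.3
```

{"op": "arm_command", "data": {"slide": [[0, 0, -0.03], [0, 0, -0.07], [-0.02, 0.01, -0.1], [-0.05, 0.025, -0.1], [-0.085, 0.04, -0.1], [-0.11, 0.05, -0.1], [-0.126, 0.054, -0.1], [-0.126, 0.054, -0.1], [-0.126, 0.054, -0.08], [-0.126, 0.054, -0.05], [-0.126, 0.054, -0.026], [-0.126, 0.054, -0.026]], "roll": [0, 0, 0, 0, 0, 0, 0, 0, 0, 0, 0, 0]}}

```text
clock: 23.75
position: [0.4135, -0.1842, 0.0956]
eef_rot: [-3.138, 0.093, 0.008]
wrist_force: [-0.5, 1.1, 0.7]
grip_width: 0.0003
grip_force: 0.0
```

```bash
python3 -c "
from h import *
box()"
```

```text
23.75 pos [ 0.4135 -0.1842  0.0956] yaw -3.4 z [-0.005  0.003 -1.   ] F [-0.5  1.1  0.7] w 0.0003 0.0 q [ 0.35  0.53  0.01  2.15 -0.01  0.47 -1.26]
box x,y [-127.5    2.8] h 23.6
```

{"op": "arm_command", "data": {"slide": [[0.012, 0, 0], [0.022, 0, 0], [0.032, 0, 0], [0.042, 0, 0], [0.052, 0, 0], [0.056, 0, 0.006], [0.058, 0, 0.012], [0.059, 0, 0.018], [0.06, 0, 0.022], [0.06, 0, 0.025], [0.06, 0, 0.027], [0.06, 0, 0.027]], "roll": [0, 0, 0, 0, 0, 0, 0, 0, 0, 0, 0, 0]}}

```text
clock: 24.95
position: [0.4761, -0.1899, 0.074]
eef_rot: [3.139, -0.096, 0.006]
wrist_force: [-2.0, 2.6, 27.5]
grip_width: 0.0004
grip_force: 13.8
```

```bash
python3 -c "
from h import *
box()"
```

```text
24.95 pos [ 0.4761 -0.1899  0.074 ] yaw -3.5 z [ 0.004 -0.001 -1.   ] F [-2.   2.6 27.5] w 0.0004 13.8 q [ 0.32  0.62  0.01  2.02 -0.01  0.5  -1.29]
box x,y [-64.7   0.9] h 2.0
```

{"op": "arm_command", "data": {"slide": [[0, 0, -0.03], [0, 0, -0.07], [0, 0, -0.11], [-0.01, 0, -0.15], [-0.03, 0, -0.18], [-0.05, 0, -0.2], [-0.06, 0, -0.2], [-0.06, 0, -0.2], [-0.06, 0, -0.2], [-0.06, 0, -0.2]], "roll": [0, 0, 0, 0, 0, 0, 0, 0, 0, 0]}}

```text
clock: 25.95
position: [0.4146, -0.1856, 0.27]
eef_rot: [-3.139, 0.095, 0.003]
wrist_force: [-0.7, -0.1, 0.0]
grip_width: 0.0006
grip_force: 0.0
```

```bash
python3 -c "
from tabs import *
snap('top','t7.png')
prof('w7.png');box()"
```

```text
flange -60 -45 193 75.7
flange -60 45 187 75.7
flange 60 -45 163 75.4
flange 60 45 171 75.6
front 1360 angle 0.118 r -44.8 4.1 zmax 7.9
back 1214 angle 0.108 r -44.4 2.1 zmax 7.3
left 1299 angle 0.118 r -43.5 4.2 zmax 7.9
right 1282 angle 0.109 r -41.9 4.6 zmax 7.4
front [(-48, np.float64(75.6)), (-43, np.float64(75.8)), (-38, np.float64(81.9)), (-33, np.float64(84.2)), (-28, np.float64(82.1)), (-23, np.float64(82.1)), (-18, np.float64(82.0)), (-13, np.float64(82.2)), (-8, np.float64(82.1)), (-3, np.float64(82.5)), (2, np.float64(83.3))]
back [(-48, np.float64(75.7)), (-43, np.float64(75.8)), (-38, np.float64(82.2)), (-33, np.float64(84.2)), (-28, np.float64(81.9)), (-23, np.float64(82.1)), (-18, np.float64(82.1)), (-13, np.float64(81.9)), (-8, np.float64(82.1)), (-3, np.float64(82.6)), (2, np.float64(83.1))]
left [(-48, np.float64(75.6)), (-43, np.float64(75.8)), (-38, np.float64(82.1)), (-33, np.float64(84.2)), (-28, np.float64(82.2)), (-23, np.float64(82.1)), (-18, np.float64(82.0)), (-13, np.float64(82.2)), (-8, np.float64(82.0)), (-3, np.float64(82.6)), (2, np.float64(83.2))]
right [(-48, np.float64(75.5)), (-43, np.float64(75.7)), (-38, np.float64(82.0)), (-33, np.float64(83.8)), (-28, np.float64(81.9)), (-23, np.float64(81.8)), (-18, np.float64(81.9)), (-13, np.float64(82.0)), (-8, np.float64(82.1)), (-3, np.float64(82.5)), (2, np.float64(83.0))]
26.05 pos [ 0.4147 -0.1856  0.2702] yaw -3.46 z [-0.002  0.001 -1.   ] F [ 0.8 -0.1  1. ] w 0.0001 0.0 q [ 0.34  0.26  0.03  1.93 -0.01  0.95 -1.26]
box x,y [-126.2    1.5] h 198.2
```

View pics/w7.png

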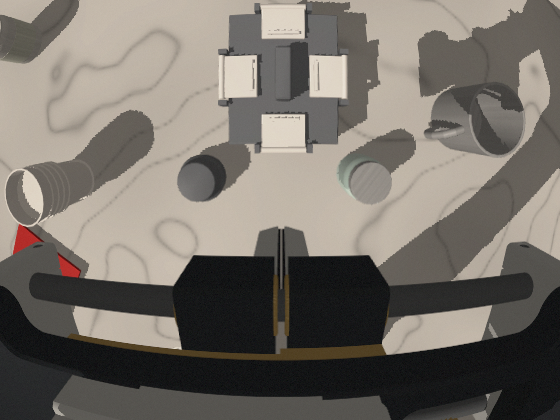

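View pics/t7.png

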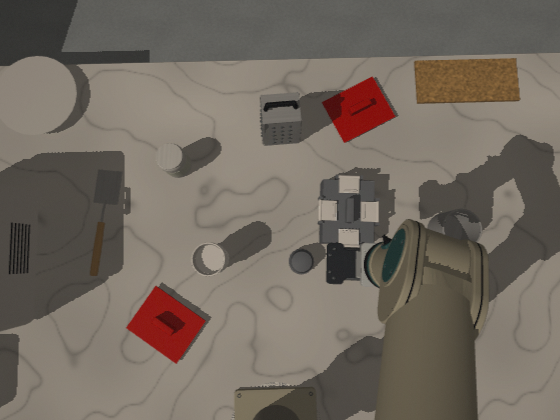

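The wrist view shows all four tabs lying flat on the lid at (283,20), (240,75), (328,75) and (284,132), each level at 82 mm. The top view shows the other things where they were, and the robot is touching nothing.

```bash
python3 -c "
from h import *
print(job_done())"
```

```text
the job is handed in; nothing more can be done
None
```

The grey lid is fully down on the box and all four snap tabs measured flat and shut; nothing else on the counter appeared to have moved, and I handed the job in at about 26 s.

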